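# Feed a test bar into the infrared analyser and clamp it with the slip-clutch knob

## Robot

A 6-joint arm with a two-finger parallel gripper is mounted at the origin on a cart in front of the work surface, level with it; the furniture and walls round the work are solid. World frame = base frame: x ahead of the robot, y to its left, z up, the work surface at z = 0. Lengths are in mm, angles in degrees, forces in N, time in s.
With the tool pointing down it reaches from about 300 to 775 mm from the base axis. Payload 14.6 kg.
Tool frame: the origin (TCP) lies between the finger pads; the fingertips stand 14 mm ahead of it and the grasp point (between the pads) lies 5 mm behind it; z points along the fingers, y is the direction in which the jaws open and shut (so a half turn about z gives the same grasp; the last joint's range is limited). The gripper opens to 94 mm and grips with 3 to 60 N. Pads are 16 mm wide; open, the fingers measure 119 mm over their backs; the gripper's body (75 mm by 177 mm) begins 78 mm behind the grasp point.
Start: joints at [-67.701, 17.183, 87.147, -0, 75.671, -3.816], TCP at [242.091, -493.843, 219.446] pointing down, gripper open.
Joint ranges: [-173.82, 173.82], [-45.26, 126.66], [13.44, 144.39], [-59.66, 239.66], [0, 175.72], [-146.38, 146.38]. Speed limits (degrees/s): [127.2, 127.2, 147.25, 180, 180, 180].

## Interface

Orientations are given as a 3x3 rotation matrix whose columns are the frame's x, y, z axes.
In Python, from rig import robot gives the robot as it stands. The module is installed in compiled form; this text tells all that it offers. Calls block until the motion is done:
- robot.reach(position, orientation): joint-space move of the TCP to a pose.
- robot.servo_line(position, speed=150, rotation=None): straight line of the TCP; rotation=None keeps the orientation; speed is the mean speed in mm/s.
- robot.movej(angles): joint-space move.
- robot.gripper_to(opening): finger opening in mm; the grip force is fixed at half the most; returns when the fingers have stopped.
- robot.pause(seconds).
- robot.ik(position, orientation): joint angles nearest the present ones, or None.
- robot.get_obs(): the state.
- robot.read_camera(name): name is "scene" or "top"; returns a dict with "pixels" (480x640x3 uint8, blue, green, red), "fx", "fy", "cx", "cy" (pixels), "rvec" (rotation vector, rad) and "tvec" (3), from world to camera coordinates, as OpenCV has them. Camera axes: x right, y down, z forward; pixel columns grow to the right and rows downward; lengths in mm; the calibration is good to about 2 mm. A picture is of the moment at which its call begins. There is no depth.
A pose or a line that the arm cannot do raises robot.MotionError and nothing moves.
- robot.sign_off(): hands the job in, once; it reports no verdict.
The state is a dict: "time": time; "joints": joint angles; "qvel": joint speeds; "tau": joint torques, N m; "tcp_pos": TCP position; "ee_rot": TCP orientation; "contact_force": force on the tool from outside, world axes, zero at the start; "torque": the same for the moment, N m; "gripper_width": finger opening in mm.
Only numpy, scipy, OpenCV 4.12 (cv2) and the standard library are available. Lean on these libraries where they do the work, as an engineer would, in place of code of your own. Each camera call takes 0.05 s, during which the arm holds its last target. There are 200 camera calls.

## Task

Load the red plastic test bar into the infrared analyser: lay it flat on the bare loading bed in front of the flared mouth of the guide channel, in line with the channel, then take the push stick and with it (fingers off the bar) feed the bar along the channel until its front end is hard against the steel stop. Put the push stick back flat in its blue tray, then turn the black pressure knob on top of the tower clockwise until its slip clutch gives way and stop soon after, leaving the bar clamped. Do not disturb the white bar.

Things in the scene. Friction and masses are not known exactly. Their poses are not given: they have to be found in the camera images.
- red_bar_center (a point): centre (half-way up) of the red plastic test bar, a plain bar 90 long (its x) x 24 wide (its y) x 12 mm high, 35 g, that lies loose and flat on the bench in front of the analyser's loading end; it is the same either way round
- white_bar_center (a point): centre of a white test bar of the same size and mass, lying near the red one; it stays where it is
- analyser: white infrared analyser, fixed. Origin at bench height under the stop's face, on the channel's centre line; x = feed direction, towards the stop; z up; y to its back (white housing 102 mm high beyond y = 50 mm). An aluminium bed, 68 mm wide, top 34 mm above the bench, runs from x = -228 to 14 mm; its first 120 mm are the bare loading bed. Front (-y) and loading end (-x) are open
- loading_spot (a point): on top of the loading bed, a good place for the bar's centre: analyser x = -155 mm, on the centre line, 34 mm above the bench; axes as the analyser's. The laid bar's centre may lie at analyser x = -200 to -125 mm, within 20 mm of the centre line, turned up to 0.3 rad
- channel_mouth (a point): start of the guide channel, on top of the bed, on its centre line (analyser x = -70 mm); axes as the analyser's. From here to the stop two black rails, 10 mm high, stand 27 mm apart (1.5 mm beside the bar on each side). Ahead of it, from analyser x = -107 to -70 mm, the rails flare: their mouth is about 55 mm wide and guides the bar in
- seat (a point): point on top of the bed under the centre of a fully fed bar (analyser x = -45 mm); axes as the analyser's. The bar's front end then meets the steel stop, 15 mm high, face at analyser x = 0. The dark pressure tower stands over x = -52 to -8 mm: column at the back (from y = 34 mm), arm over the channel, lowest fixed part 36 mm above the bed, top 118 mm above the bench, then the knob
- stick_grip (a point): grip point of the push stick: middle of its upright orange grip, 46 mm above its underside. The stick, 70 g, is a white slat 130 x 20 x 9 mm lying flat; the grip on it is 52 long x 14 mm thick, 9 to 63 mm above the underside. x points along the stick to its square front tip, 90 mm ahead of this point; the tail ends 40 mm behind; z up. Starts in the blue tray, this point 23 mm above its rim
- stick_tip (a point): middle of the push stick's front end face (20 wide x 9 mm high), 4.5 mm above its underside; axes as the stick's. Pushing the bar takes under 1 N until it meets the stop; best with the stick's underside 2 to 6 mm clear of the bed (it may rub on the bed, with more drag)
- stick_tray: shallow blue tray, 85 (x) x 170 (y) x 26 mm high, fixed to the bench, origin under its centre; inside 68 x 150 mm, floor 3 mm thick (5 mm along its -x side). The stick lies along the tray's y, at the start with its tip to -y, its centre line at x = +8 mm and its grip about 25 mm to +y of the tray's centre; it may go back either way round
- knob_grip (a point): grip point on the black pressure knob on top of the tower (analyser x = -30 mm, y = 0), on its vertical axis, 152 mm above the bench. The knob is a disc 40 mm across with an upright wing on it, 46 mm long (this point's x) x 15 mm thick (its y); the wing reaches from 20 mm below this point to 12 mm above it. The axes turn with the knob
- screw (a joint): angle of the pressure screw under the knob (rad), growing clockwise seen from above; each rad lowers the anvil 6 mm. It starts between 0 and 0.35; the anvil meets a 12 mm bar at about 0.92. Turning it freely takes about 0.07 N m; it stays where it is left
- knob (a joint): slip of the clutch between knob and screw (rad), 0 at the start. The knob carries the screw with it until the anvil presses on the bar with some 18 N; then, at 0.18 N m, the clutch slips: this value grows clockwise with the knob and the screw stands still
- anvil: the steel anvil, a pin 13 mm across over the channel at analyser x = -30 mm, which the screw lowers on the bar; origin in its foot, 5.5 mm above a bar's top when the screw is at 0
- push_stick: the push stick (see stick_grip); origin at its underside, below the grip
- red_bar: the red test bar; origin in the middle of its underside, axes as red_bar_center
- spectrophotometer: tall white and black spectrophotometer with a tilted screen, fixed, to the right of the work: about 310 (x) x 206 (y) x 356 mm high, standing at world x = 0.24 to 0.54, y = -0.25 to -0.04; origin under its centre. Keep clear of it, or pass above it
Mind the look-alikes: they are no part of the job. Of the things shaped like the red_bar, the red one is meant. Leave any turquoise look-alike of the push_stick alone.

How it is judged:
By the outcome, as a careful person would: the job done as asked, in the order asked, and still so for the second after the job is handed in, with the robot touching nothing.
It also fails if it takes over 72 s, if anything falls off the work surface, if the arm or the gripper's body presses on something with over 40 N, if the wrist force passes 120 N, or if a joint passes its speed limit or range.

## Working session

There is one attempt and no reset: what is moved stays moved. The work goes in short steps, each a Python script; the robot and the scene stay as the last script left them, time stands still between calls to the robot, and variables do not carry over. Pictures are saved under pics/ and viewed, about 8 in all and at most 12, crops included, and the job is handed in when it is done.

```bash
mkdir -p pics
cat > h.py <<'E'
import numpy as np, cv2
from rig import robot
def cam(n,save=None):
    c=robot.read_camera(n)
    if save: cv2.imwrite('pics/'+save,c['pixels'])
    return c
def P(c):
    R=cv2.Rodrigues(np.array(c['rvec'],float))[0]; K=np.array([[c['fx'],0,c['cx']],[0,c['fy'],c['cy']],[0,0,1.]])
    return K,R,np.array(c['tvec'],float).reshape(3)
def ray(c,uv,z):
    K,R,t=P(c); o=-R.T@t; uv=np.atleast_2d(np.array(uv,float))
    d=(R.T@np.linalg.inv(K)@np.c_[uv,np.ones(len(uv))].T).T
    return o+d*((z-o[2])/d[:,2])[:,None]
def proj(c,X):
    K,R,t=P(c); q=(K@(R@np.atleast_2d(np.array(X,float)).T+t[:,None])).T
    return q[:,:2]/q[:,2:]
def down(yaw): # tool down, jaw axis y at angle yaw(deg)
    a=np.radians(yaw); y=np.array([np.cos(a),np.sin(a),0]); z=np.array([0,0,-1.])
    return np.c_[np.cross(y,z),y,z]
E
python3 -c "
from h import *
for n in ('scene','top'):
    c=cam(n,n+'0.png'); K,R,t=P(c); print(n,-R.T@t,R[2],c['fx'])
print({k:np.round(v,3).tolist() for k,v in robot.get_obs().items()})"
```

```text
scene [-466.4561175   679.64319257 1062.8438074 ] [ 0.68252506 -0.34641582 -0.64354924] 619.2831835126531
top [-283.62800149  433.73141402 1713.62393005] [ 0.45376163 -0.144396   -0.87934645] 583.3801990374396
{'time': 0.1, 'joints': [-67.702, 17.21, 87.177, 0.0, 75.672, -3.814], 'qvel': [0.041, -0.007, -0.068, -0.038, 0.038, -0.007], 'tau': [0.0, -53.265, -35.328, 0.071, 0.023, -0.0], 'tcp_pos': [242.001, -493.644, 218.97], 'ee_rot': [[0.898, 0.44, -0.0], [0.44, -0.898, 0.001], [0.0, -0.001, -1.0]], 'contact_force': [-0.24, 0.079, -0.321], 'torque': [-0.055, 0.008, -0.028], 'gripper_width': 94.326}
```

View pics/scene0.png

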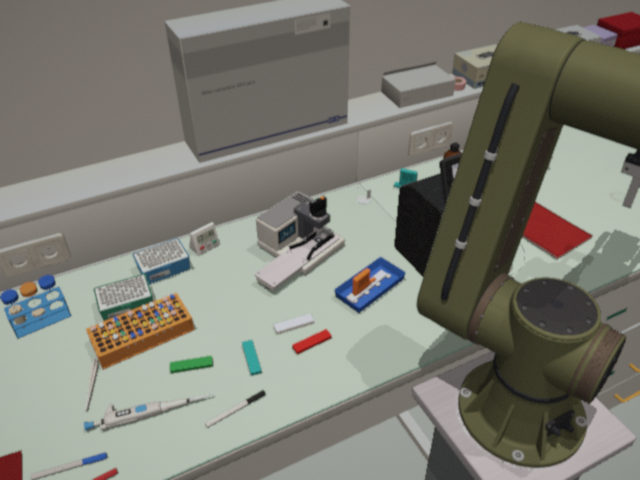

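View pics/top0.png

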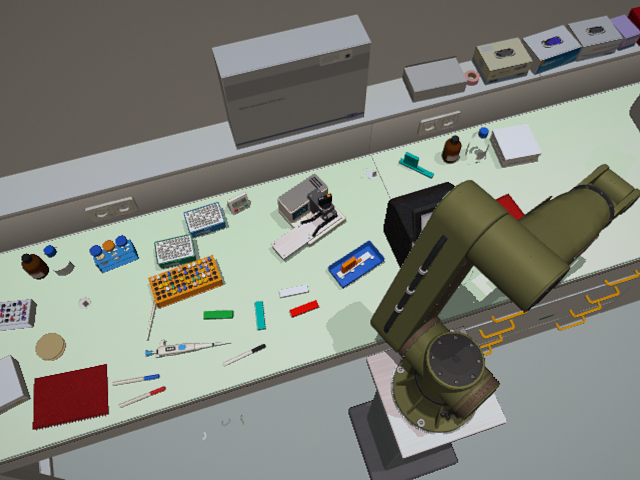

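The scene view shows the red bar at (312,341), the white bar at (294,323), the tray with the orange grip at (365,282), and the analyser bed running from (265,280) to (345,240). The top view has the red bar at (304,308), the tray at (357,264) and the bed at (308,235). I'll zoom in on these next.

```bash
cat > crop.py <<'E'
import cv2,sys
f,x,y,w,h,s,o=sys.argv[1:]; x,y,w,h,s=map(int,(x,y,w,h,s))
im=cv2.imread('pics/'+f)[y:y+h,x:x+w]; im=cv2.resize(im,None,fx=s,fy=s,interpolation=cv2.INTER_CUBIC)
for i in range(0,w,20): cv2.putText(im,str(x+i),(i*s,10),0,.35,(0,0,255),1); cv2.line(im,(i*s,12),(i*s,18),(0,0,255),1)
for i in range(20,h,20): cv2.putText(im,str(y+i),(0,i*s),0,.35,(0,0,255),1)
cv2.imwrite('pics/'+o,im)
E
python3 crop.py scene0.png 250 180 160 135 5 sc1.png; cp pics/sc1.png /dev/null; python3 crop.py scene0.png 250 185 158 120 5 sc1.png; python3 crop.py top0.png 265 170 130 120 5 tp1.png
python3 - <<'E'
from h import *
for n in ('scene','top'):
    c=cam(n); b=c['pixels'].astype(int); B,G,R=b[...,0],b[...,1],b[...,2]
    def blob(m,name,x0,x1,y0,y1,z):
        w=np.zeros_like(m); w[y0:y1,x0:x1]=m[y0:y1,x0:x1]
        k,l,s,ce=cv2.connectedComponentsWithStats(w.astype(np.uint8)); i=1+np.argmax(s[1:,4])
        pts=np.argwhere(l==i)[:,::-1]; X=ray(c,pts,z); mu=X.mean(0); U,S,V=np.linalg.svd(X[:,:2]-mu[:2],full_matrices=False)
        e=(X[:,:2]-mu[:2])@V.T
        print(n,name,s[i],mu.round(1),np.degrees(np.arctan2(V[0,1],V[0,0])).round(1),np.ptp(e,axis=0).round(0))
    y0,y1=(325,360) if n=='scene' else (295,325)
    blob((R>130)&(G<70)&(B<70),'red',280,340,y0,y1,9)
    blob((R>150)&(G<150)&(B<90)&(G>50),'grip',320,400,240,310,60)
    blob((B>110)&(R<80)&(G<110),'tray',320,410,230,320,26)
E
```

```text
scene red [293 331  38  21 305] [350.1 292.8   9. ] 94.3 [88. 22.]
scene grip [354 269  16  13  88] [437.4 116.9  60. ] 110.8 [52. 14.]
scene tray [352 258  53  50 727] [431.9  65.2  26. ] 125.8 [181.  89.]
top red [290 300  29  17 204] [349.3 292.1   9. ] 94.5 [89. 23.]
top grip [342 257  14  11  59] [433.9 118.7  60. ] 109.7 [50. 12.]
top tray [328 241  56  46 859] [436.7  88.1  26. ] 107.9 [171.  86.]
```

View pics/sc1.png

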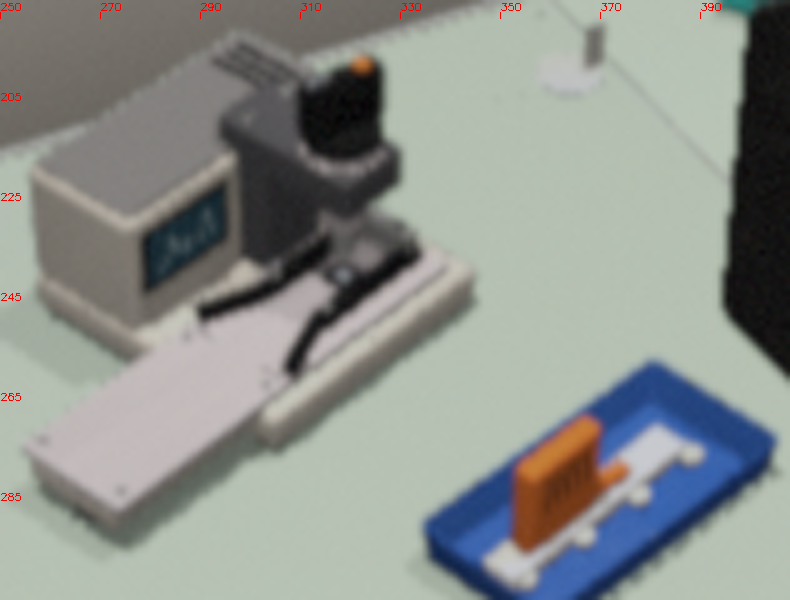

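View pics/tp1.png

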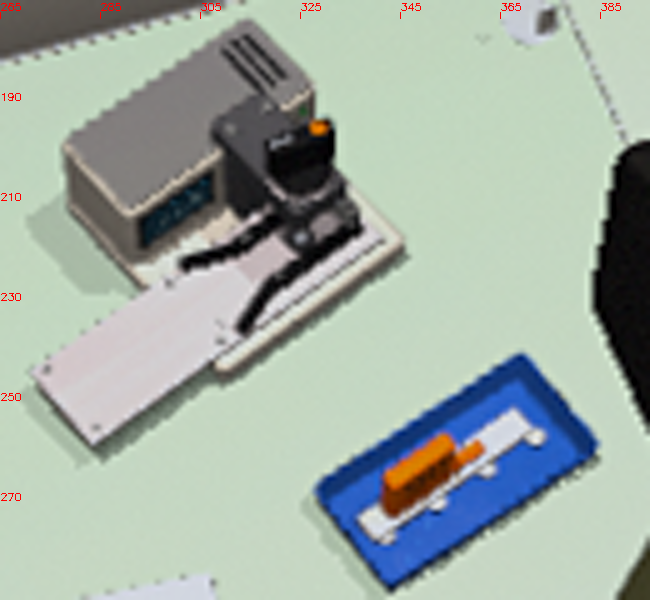

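These crops are clear. In the scene image, the bed end corners are at (255,275) and (273.6,287.6), the flare tips at about (290,248) and (308,259), and the knob wing near (318,205) with an orange mark at (322,198). Next I'll fit the analyser pose and draw the model over the image.

```bash
cat > fit.py <<'E'
from h import *
from scipy.optimize import least_squares
cs,ct=cam('scene'),cam('top')
S=lambda a,b:(250+a/5-.4,185+b/5-.4); T=lambda a,b:(265+a/5-.4,170+b/5-.4)
# (cam,px,model pt,kind) kind 'p' point,'y' only y known
obs=[(cs,S(25,450),(-228,34,34),'p'),(cs,S(118,513),(-228,-34,34),'p'),(ct,T(33,375),(-228,34,34),'p'),(ct,T(93,445),(-228,-34,34),'p'),
(cs,S(262,405),(0,-34,34),'y'),(ct,T(212,368),(0,-34,34),'y'),(cs,S(135,357),(0,34,34),'y'),(ct,T(140,290),(0,34,34),'y'),
(cs,S(127,222),(0,50,102),'y'),(cs,S(235,158),(0,50,102),'y'),(ct,T(133,212),(0,50,102),'y'),(ct,T(213,163),(0,50,102),'y')]
W=[ray(c,p,m[2])[0] for c,p,m,k in obs]
def res(q):
    R=np.array([[np.cos(q[2]),-np.sin(q[2])],[np.sin(q[2]),np.cos(q[2])]]); r=[]
    for w,(c,p,m,k) in zip(W,obs):
        l=R.T@(w[:2]-q[:2]); r.append(l[1]-m[1]); r.append((l[0]-m[0]) if k=='p' else 0)
    return np.array(r)
best=min((least_squares(res,[550,200,a],loss='soft_l1',f_scale=3) for a in (-2.5,-1.2,0,1.2)),key=lambda s:s.cost)
q=best.x; print(q[:2],np.degrees(q[2])); print(res(q).reshape(-1,2).round(1).tolist())
np.save('an.npy',q)
def A(p): 
    c,s=np.cos(q[2]),np.sin(q[2]); p=np.atleast_2d(p).astype(float); return np.c_[q[0]+c*p[:,0]-s*p[:,1],q[1]+s*p[:,0]+c*p[:,1],p[:,2]]
circ=[(-30+20*np.cos(a),20*np.sin(a),132) for a in np.linspace(0,6.28,30)]
segs=[[(-228,-34,34),(14,-34,34),(14,34,34),(-228,34,34),(-228,-34,34)],circ,[(-30,0,132),(-30,0,164)],[(-107,27.5,44),(-70,13.5,44),(0,13.5,44)],[(-107,-27.5,44),(-70,-13.5,44),(0,-13.5,44)],[(0,-13,49),(0,13,49)]]
out=[]
for c,(x,y) in ((cs,(250,185)),(ct,(265,170))):
    im=cv2.resize(c['pixels'][y:y+105,x:x+79],None,fx=5,fy=5,interpolation=cv2.INTER_CUBIC)
    for s in segs: cv2.polylines(im,[((proj(c,A(s))-[x,y])*5+2).round().astype(int)],False,(0,255,0),1)
    out.append(im)
cv2.imwrite('pics/fit.png',np.hstack(out))
E
python3 fit.py
```

```text
[635.68289435 107.85925172] -68.16663128032843
[[-2.9, 0.8], [0.6, -0.9], [-3.0, 0.5], [0.7, -0.4], [-0.1, 0.0], [-5.0, 0.0], [4.0, 0.0], [1.9, 0.0], [4.6, 0.0], [-1.0, 0.0], [2.2, 0.0], [-2.1, 0.0]]
```

View pics/fit.png

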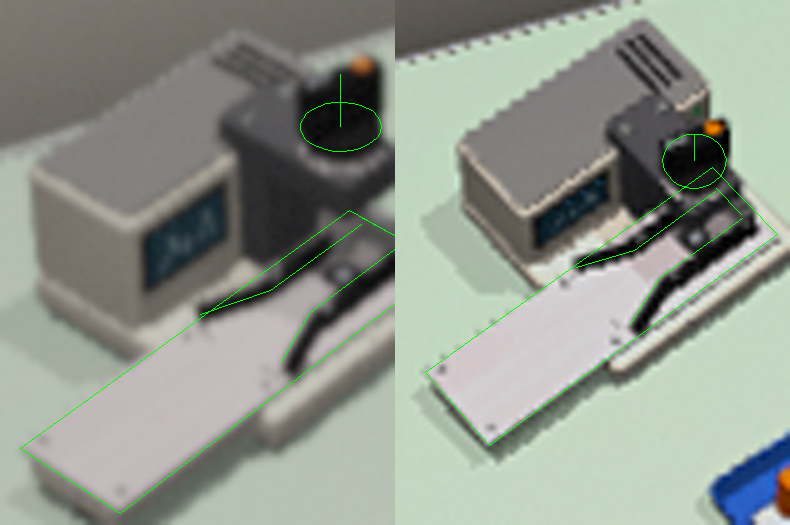

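The bed end matches, but the fitted yaw is about 2° too far counter-clockwise: at the far end, the rails and knob lie in front of the model. I'll refine it with sub-pixel gradients along the bed's front edge, the rails and the end edge.

```bash
cat > fit2.py <<'E'
from h import *
from scipy.optimize import least_squares
from scipy.ndimage import map_coordinates
cams=[cam('scene'),cam('top')]
q=np.load('an.npy'); q[2]-=np.radians(2)
c0=np.array([-228,0]); R=lambda a:np.array([[np.cos(a),-np.sin(a)],[np.sin(a),np.cos(a)]])
q0=np.load('an.npy'); q[:2]=q0[:2]+R(q0[2])@c0-R(q[2])@c0   # rotate about bed end
def A(q,p):
    p=np.atleast_2d(p).astype(float); return np.c_[q[:2]+p[:,:2]@R(q[2]).T,p[:,2]]
E=[('bedfront',[(x,-34,34) for x in range(-220,-118,6)],1,+1),('end',[(-228,y,34) for y in range(-28,29,4)],0,+1),
('railF',[(x,-13.5,44) for x in range(-66,-10,4)],1,+1),('railB',[(x,13.5,34) for x in range(-68,-50,3)],1,-1)]
for it,rng in enumerate((10,6,4)):
    pts=[];ax=[];val=[];tag=[]
    for ci,c in enumerate(cams):
        g=cv2.cvtColor(c['pixels'],cv2.COLOR_BGR2GRAY).astype(float)
        for n,P_,a,s in E:
            for p in P_:
                d=np.arange(-rng,rng+.1,.5); L=np.repeat([p],len(d),0).astype(float); L[:,a]+=d
                uv=proj(c,A(q,L)); v=map_coordinates(g,[uv[:,1],uv[:,0]],order=3)
                gr=np.gradient(np.convolve(np.pad(v,2,'edge'),np.ones(5)/5,'valid'))*s; i=gr.argmax()
                if gr[i]<1.2: continue
                w=A(q,L[i])[0]; pts.append(w[:2]);ax.append(a);val.append(p[a]);tag.append((ci,n))
    pts,ax,val=map(np.array,(pts,ax,val))
    f=lambda q:(((pts-q[:2])@R(q[2]))[np.arange(len(ax)),ax]-val)
    q=least_squares(f,q,loss='soft_l1',f_scale=1).x
    print(q[:2].round(1),np.degrees(q[2]).round(2))
r=f(q)
for t in sorted(set(tag)): m=[x==t for x in tag]; print(t,sum(m),np.median(r[m]).round(2),r[m].std().round(2))
np.save('an2.npy',q)
circ=[(-30+20*np.cos(a),20*np.sin(a),132) for a in np.linspace(0,6.28,30)]
segs=[[(-228,-34,34),(14,-34,34),(14,34,34),(-228,34,34),(-228,-34,34)],circ,[(-30,0,132),(-30,0,164)],[(-107,27.5,34),(-70,13.5,34),(0,13.5,34)],[(-107,-27.5,44),(-70,-13.5,44),(0,-13.5,44)],[(0,-13,49),(0,13,49)],[(-150,50,102),(0,50,102)]]
out=[]
for c,(x,y) in zip(cams,((265,185),(280,170))):
    im=cv2.resize(c['pixels'][y:y+80,x:x+79],None,fx=5,fy=5,interpolation=cv2.INTER_CUBIC)
    for s in segs: cv2.polylines(im,[((proj(c,A(q,s))-[x,y])*5+2).round().astype(int)],False,(0,255,0),1)
    out.append(im)
cv2.imwrite('pics/fit2.png',np.hstack(out))
E
python3 fit2.py
```

```text
[634.6 107.1] -68.81
[635.  107.2] -68.7
[634.9 107.2] -68.74
(0, 'bedfront') 17 -0.01 0.67
(0, 'end') 15 0.47 0.52
(0, 'railB') 6 2.56 0.0
(0, 'railF') 14 -0.18 1.39
(1, 'bedfront') 17 -0.02 0.37
(1, 'end') 15 -0.52 0.58
(1, 'railB') 6 0.82 0.67
(1, 'railF') 14 -0.93 1.55
```

View pics/fit2.png

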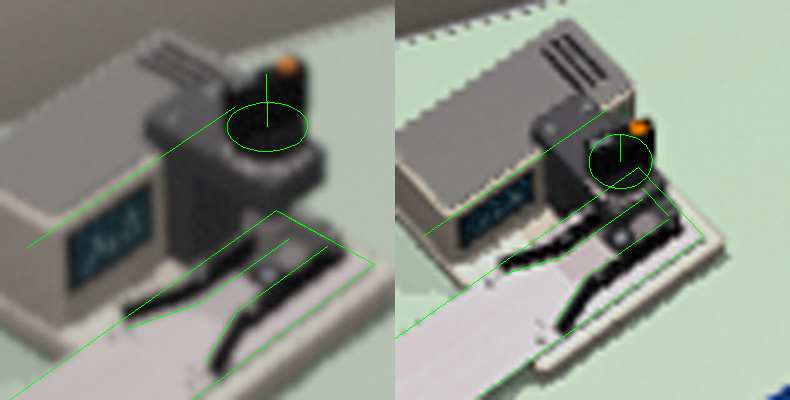

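The overlay now agrees at the bed edges, front rail and knob (yaw −68.7°). Next I'll measure the white bar, knob wing and stick grip, and raise the arm over the spectrophotometer.

```bash
cat >> h.py <<'E'
import os
q=np.load('an2.npy'); YAW=np.degrees(q[2])
def A(x,y,z):
    c,s=np.cos(q[2]),np.sin(q[2]); return np.array([q[0]+c*x-s*y,q[1]+s*x+c*y,z])
def st(n=''):
    o=robot.get_obs(); print(n,'t',round(o['time'],2),'tcp',np.round(o['tcp_pos'],1),'F',np.round(o['contact_force'],1),'T',np.round(o['torque'],2),'w',round(o['gripper_width'],1),'j6',round(o['joints'][5],1)); return o
E
python3 - <<'E'
from h import *
for n in ('scene','top'):
    c=cam(n); b=c['pixels'].astype(int); B,G,R=b[...,0],b[...,1],b[...,2]
    x0,x1,y0,y1=(265,325,310,337) if n=='scene' else (270,320,280,302)
    m=np.zeros(B.shape,bool); m[y0:y1,x0:x1]=((abs(R-G)<14)&(R>150)&(B-G>-12))[y0:y1,x0:x1]
    k,l,s,ce=cv2.connectedComponentsWithStats(m.astype(np.uint8)); i=1+np.argmax(s[1:,4]); X=ray(c,np.argwhere(l==i)[:,::-1],9)
    V=np.linalg.svd(X[:,:2]-X[:,:2].mean(0),full_matrices=False)[2]; print(n,'white',s[i],X.mean(0).round(1),np.degrees(np.arctan2(V[0,1],V[0,0])))
    x0,x1,y0,y1=(310,330,192,204) if n=='scene' else (320,335,190,200)
    m=np.zeros(B.shape,bool); m[y0:y1,x0:x1]=((R>140)&(R-B>80))[y0:y1,x0:x1]
    uv=np.argwhere(m)[:,::-1].mean(0); w=ray(c,uv,164)[0]; k=A(-30,0,164); d=w-k
    print(n,'dot',uv,'offset',d.round(1),np.hypot(*d[:2]).round(1),'ang',np.degrees(np.arctan2(d[1],d[0])).round(1),'analyser-rel',(np.degrees(np.arctan2(d[1],d[0]))-YAW).round(1))
robot.servo_line([242,-494,470],speed=250)
robot.reach([350,292,440],down(4.4)); o=st(); print(o['joints'])
for p,R in ((A(-155,0,52),down(YAW+90)),([436,118,44],down(20)),(A(-305,0,80),down(YAW+90)),(A(-30,0,149),down(YAW+90)),(A(-30,0,149),down(YAW+0)),):
    j=robot.ik(list(p),R); print(None if j is None else np.round(j,0))
E
```

```text
scene white [273 313  41  19 395] [419.4 304.1   9. ] 84.75005344847796
scene dot [321.8 197.4] offset [  3.  -12.3   0. ] 12.6 ang -76.1 analyser-rel -7.4
top white [279 284  30  13 215] [416.1 306.    9. ] 84.44404194851968
top dot [327.875 195.125] offset [  1.6 -11.1   0. ] 11.2 ang -82.0 analyser-rel -13.3
 t 4.45 tcp [350.4 291.7 440. ] F [ 0.2 -0.4 -0.9] T [-0.   -0.04 -0.  ] w 94.1 j6 30.8
[ 3.51718859e+01  1.07862381e+00  7.71459985e+01 -2.45916145e-03
  1.01778660e+02  3.08260239e+01]
[20. 37. 81. -0. 61. -1.]
[ 10.  19. 112.  -0.  49. -10.]
[34. 38. 76. -0. 66. 12.]
[  9.  32.  76.  -0.  72. -12.]
[ 9. 32. 76. -0. 72. 78.]
```

Run:
```python
from h import *
Rb=down(4.4)
robot.gripper_to(50)
robot.reach([349.7,292.4,70],Rb); robot.servo_line([349.7,292.4,16.5],speed=100)
robot.gripper_to(15); o=st('grip')
robot.servo_line([349.7,292.4,110],speed=150)
Rp=down(YAW+90)
robot.reach(list(A(-155,0,105)),Rp); robot.servo_line(list(A(-155,0,60)),speed=120); st()
for z in (54,52,51,50,49):
    robot.servo_line(list(A(-155,0,z)),speed=40); o=st(z)
    if o['contact_force'][2]>3: break
robot.gripper_to(42); st('rel')
robot.servo_line(list(A(-155,0,130)),speed=200)
```

```text
grip t 7.87 tcp [349.8 292.5  16.8] F [-0.1 -1.   4.2] T [-0.12  0.04  0.04] w 23.5 j6 30.9
 t 10.09 tcp [578.6 252.   60.5] F [ 0.6 -0.3  0.4] T [-0.05 -0.14  0.02] w 23.4 j6 -1.1
54 t 10.39 tcp [578.7 251.6  54.1] F [-1.1 -0.3 -0.1] T [-0.01 -0.03 -0.02] w 23.6 j6 -1.1
52 t 10.64 tcp [578.7 251.5  52. ] F [0.2 0.6 1.2] T [-0.04 -0.11  0.01] w 23.7 j6 -1.1
51 t 10.89 tcp [578.6 251.6  50.9] F [ 0.4  0.5 -0.6] T [-0.05 -0.12 -0.03] w 23.5 j6 -1.1
50 t 11.14 tcp [578.8 251.6  50.8] F [-1.6 -1.   7.8] T [-0.27  0.59  0.01] w 23.5 j6 -1.1
rel t 11.65 tcp [578.7 251.6  49.9] F [0.  0.2 0.4] T [-0.02 -0.04 -0.01] w 42.0 j6 -1.1
```

The bar is laid on the bed. Next I'll refine the stick grip pose by matching silhouettes in the first pictures.

```bash
python3 - <<'E'
from h import *
from scipy.optimize import minimize
D=[]
for n in ('scene','top'):
    c=cam(n); im=cv2.imread(f'pics/{n}0.png').astype(int); B,G,R=im[...,0],im[...,1],im[...,2]
    m=np.zeros(B.shape,np.float32); x0,x1,y0,y1=(340,385,255,300) if n=='scene' else (335,370,245,280)
    m[y0:y1,x0:x1]=((R-B>45)&(R>90))[y0:y1,x0:x1]; D.append((c,m))
def f(p):
    s=0; a=np.radians(p[2]); r=np.array([[np.cos(a),-np.sin(a)],[np.sin(a),np.cos(a)]])
    pts=np.array([np.r_[p[:2]+r@[u,v],z] for u in(-26,26) for v in(-7,7) for z in(12,66)])
    for c,m in D:
        h=cv2.convexHull((proj(c,pts)+.0).astype(np.float32)); M=np.zeros((480*4,640*4),np.uint8)
        cv2.fillConvexPoly(M,((h+.5)*4).astype(int),1); M=cv2.resize(M.astype(np.float32),(640,480),interpolation=cv2.INTER_AREA)
        s+=np.abs(M-m).sum()
    return s
print([int(m.sum()) for c,m in D])
b=minimize(f,[436,118,-70],method='Nelder-Mead',options=dict(initial_simplex=[[436,118,-70],[446,118,-70],[436,128,-70],[436,118,-62]]))
print(b.x,b.fun); np.save('stick.npy',b.x)
c=cam('top','top1.png')
E
python3 crop.py top1.png 255 190 150 110 5 t2.png
```

```text
[330, 132]
[436.33130787 115.13879244 -66.2658179 ] 176.0
```

View pics/t2.png

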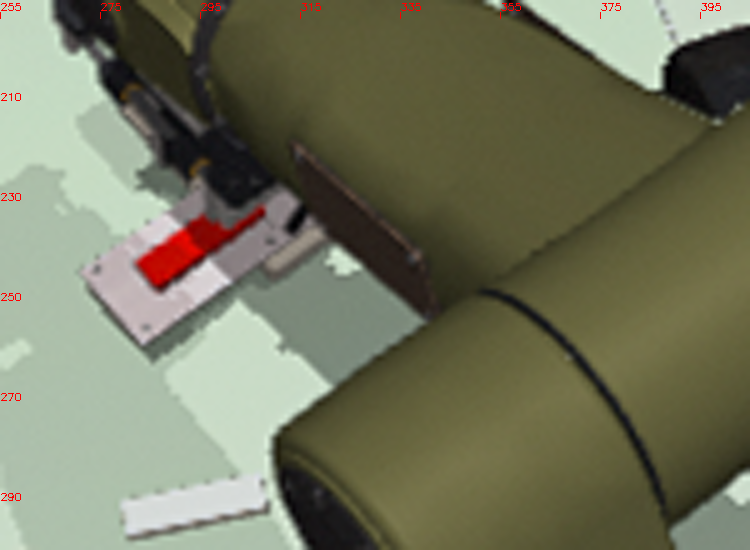

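The red bar lies on the bed in line, tail at about (285,245), and the white bar hasn't moved. Next: grasp the stick.

```bash
python3 - <<'E'
from h import *
R=down(-68.5+90)
p=[436,117]
robot.reach(p+[130],R); robot.servo_line(p+[44],speed=120); st('at')
robot.gripper_to(5); o=st('grip')
robot.servo_line(p+[150],speed=150); st('up')
Rp=down(YAW+90)
robot.reach(list(A(-318,0,135)),Rp); robot.servo_line(list(A(-318,0,80)),speed=120); st('pre')
cam('scene','scene2.png'); cam('top','top2.png')
E
python3 - <<'E'
import cv2,numpy as np
a=cv2.imread('pics/scene2.png')[215:335,190:350];b=cv2.imread('pics/top2.png')[190:310,230:390]
cv2.imwrite('pics/s2.png',cv2.resize(np.hstack([a,b]),(800,300),interpolation=cv2.INTER_CUBIC))
E
```

```text
at t 14.02 tcp [436.4 117.2  44.4] F [-0.2  0.4 -0. ] T [-0.03 -0.11  0.02] w 42.2 j6 -11.1
grip t 14.57 tcp [436.1 117.   44.2] F [0.2 0.7 1.7] T [-0.04  0.04  0.04] w 13.9 j6 -11.1
up t 15.43 tcp [435.6 116.9 149.2] F [-0.6 -0.4 -1.8] T [ 0.02 -0.07 -0.08] w 13.4 j6 -11.1
pre t 17.18 tcp [520.  403.4  80.8] F [-0.2  1.  -0.5] T [-0.02 -0.09  0.06] w 13.7 j6 13.4
```

View pics/s2.png

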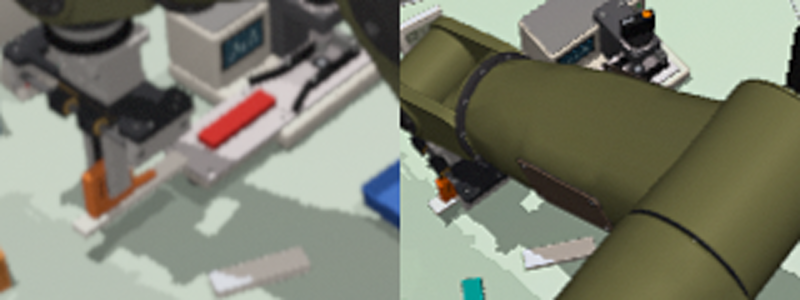

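The stick is held level with its tip over the bed behind the bar, and the bar lies straight in front of the mouth. Pushing now.

```bash
python3 - <<'E'
from h import *
xd=np.array([np.cos(q[2]),np.sin(q[2]),0]); yd=np.array([-xd[1],xd[0],0])
def F(x,v):
    robot.servo_line(list(A(x,0,79.5)),speed=v); o=robot.get_obs(); f=np.array(o['contact_force'])
    l=(np.array(o['tcp_pos'])-A(0,0,0)); print(x,'t',round(o['time'],2),'x',round(l@xd,1),'fx',round(f@xd,2),'fy',round(f@yd,2),'fz',round(f[2],2)); return f@xd
for x in (-285,-250,-220): F(x,50)
for x in (-205,-195,-190): 
    if F(x,40)<-8: break
else:
    x=-189
    while x>-200 and x<-170:
        if F(x,20)<-6: break
        x+=1.5
cam('scene','scene3.png')
E
python3 crop.py scene3.png 220 180 130 110 5 s3.png
```

```text
-285 t 18.09 x -285.1 fx 0.65 fy 0.83 fz 0.43
-250 t 18.94 x -250.1 fx -1.18 fy -0.24 fz 0.39
-220 t 19.69 x -220.0 fx -0.19 fy 0.54 fz -1.42
-205 t 20.22 x -204.8 fx -0.29 fy 0.17 fz -0.96
-195 t 20.62 x -194.7 fx -0.66 fy -0.47 fz -0.18
-190 t 20.89 x -189.8 fx -0.53 fy 0.42 fz -0.24
-189 t 21.14 x -189.0 fx -0.79 fy -0.87 fz -0.73
-187.5 t 21.39 x -187.4 fx -0.45 fy 0.05 fz -0.69
-186.0 t 21.64 x -185.9 fx 0.34 fy -0.32 fz -1.34
-184.5 t 21.89 x -184.4 fx -0.39 fy -0.67 fz -0.02
-183.0 t 22.14 x -182.9 fx -0.47 fy -0.48 fz -0.87
-181.5 t 22.39 x -181.4 fx 0.12 fy 0.38 fz -0.87
-180.0 t 22.64 x -179.9 fx -0.18 fy 0.83 fz -0.48
-178.5 t 22.89 x -178.4 fx -0.47 fy -0.24 fz -0.53
-177.0 t 23.14 x -177.8 fx -5.58 fy -0.16 fz 0.05
-175.5 t 23.39 x -177.6 fx -14.32 fy -0.32 fz 2.41
```

View pics/s3.png

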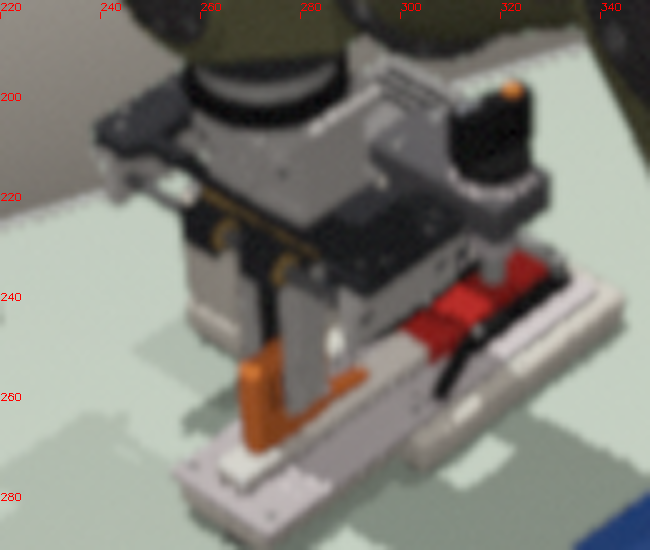

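The hard contact came at x≈−177.7 (nominal −180, within grasp and calibration error), and the bar is between the rails up to the stop. Next I'll put the stick back.

```bash
python3 - <<'E'
from h import *
robot.servo_line(list(A(-215,0,80)),speed=60)
robot.servo_line(list(A(-225,0,150)),speed=150)
R=down(-68.5+90); p=[436,117]
robot.reach(p+[150],R); robot.servo_line(p+[60],speed=130); st()
for z in (48,46,45,44,43):
    robot.servo_line(p+[z],speed=40); o=st(z)
    if o['contact_force'][2]>3: break
robot.gripper_to(40); st('rel')
robot.servo_line(p+[130],speed=150)
robot.servo_line(list(A(-30,0,230)),speed=250); st()
cam('scene','scene4.png'); cam('top','top4.png')
E
python3 - <<'E'
import cv2,numpy as np
a=cv2.imread('pics/scene4.png')[185:345,260:420];b=cv2.imread('pics/top4.png')[170:330,260:420]
cv2.imwrite('pics/s4.png',cv2.resize(np.hstack([a,b]),(800,400),interpolation=cv2.INTER_CUBIC))
E
```

```text
t 26.64 tcp [436.4 117.3  60.5] F [-0.1  0.3 -0.4] T [ 0.02 -0.12 -0.04] w 13.6 j6 -11.1
48 t 27.09 tcp [435.9 117.   47.9] F [ 0.6 -0.3 -0.4] T [ 0.01 -0.12 -0.01] w 14.1 j6 -11.1
46 t 27.34 tcp [436. 117.  46.] F [-0.8 -0.   0.3] T [ 0.   -0.12 -0.04] w 13.9 j6 -11.1
45 t 27.59 tcp [436. 117.  45.] F [-0.1 -0.3 -0.8] T [-0.01 -0.11 -0.02] w 13.8 j6 -11.1
44 t 27.84 tcp [436.1 117.   44.1] F [-0.5  0.2  2.7] T [-0.04 -0.01 -0.03] w 13.5 j6 -11.1
43 t 28.09 tcp [436.2 117.   44. ] F [-6.9 -2.1 20.7] T [-0.38  1.39 -0.04] w 13.8 j6 -11.1
rel t 28.7 tcp [436.  117.   42.9] F [ 0.1 -0.4 -1. ] T [-0.02 -0.11  0.04] w 40.4 j6 -11.1
 t 30.44 tcp [623.3 135.1 228.9] F [ 0.  -0.8 -0.2] T [-0.01 -0.12  0.01] w 39.7 j6 -12.6
```

View pics/s4.png

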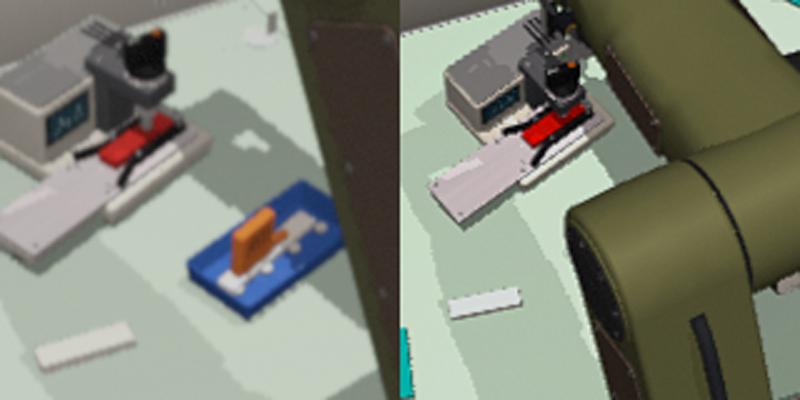

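The stick is flat in its tray, the bar is seated under the tower, and the white bar hasn't moved. Next is the knob.

Run:
```python
from h import *
p=list(A(-30,0,0)[:2]); rel=-10
robot.gripper_to(46)
robot.reach(p+[200],down(YAW+90+rel)); robot.servo_line(p+[165],speed=100); st()
robot.servo_line(p+[149.5],speed=50); st('down')
robot.gripper_to(5); st('grip')
def tz():
    v=[]
    for _ in range(5): robot.pause(.02); v.append(robot.get_obs()['torque'][2])
    return np.mean(v)
b=tz(); print('base',b); hits=0
while rel>-88:
    rel-=5; robot.reach(p+[149.5],down(YAW+90+rel)); t=tz(); o=robot.get_obs()
    print(rel,'t',round(o['time'],1),'Tz',round(t,3),'F',np.round(o['contact_force'],1),'w',round(o['gripper_width'],1))
    if rel<-45 and abs(t)>.14: hits+=1
    if hits>=3 or abs(t)>1: break
```

```text
t 31.68 tcp [624.3 135.2 165.7] F [ 0.3  0.2 -0.2] T [-0.04 -0.15 -0.04] w 45.8 j6 -2.4
down t 32.13 tcp [623.9 135.1 149.3] F [0.9 1.  0.4] T [-0.04 -0.09  0.02] w 45.7 j6 -2.3
grip t 32.74 tcp [623.9 135.1 149.6] F [-2.4 -0.9  1.9] T [-0.16  0.32 -0.02] w 14.7 j6 -2.3
base -0.030423795396499108
-15 t 33.2 Tz -0.055 F [-3.2 -1.3  2.7] w 14.8
-20 t 33.5 Tz -0.055 F [-4.  -2.4  4.5] w 14.8
-25 t 33.8 Tz -0.082 F [-3.2 -2.5  4.5] w 14.6
-30 t 34.2 Tz -0.071 F [-4.1 -3.4  5.3] w 14.8
-35 t 34.5 Tz -0.078 F [-4.9 -3.   4.2] w 15.0
-40 t 34.8 Tz -0.071 F [-4.9 -2.9  4.4] w 14.9
-45 t 35.2 Tz -0.051 F [-5.3 -2.8  4.3] w 14.9
-50 t 35.5 Tz -0.067 F [-4.5 -3.4  4.5] w 15.0
-55 t 35.8 Tz 0.032 F [-3.2 -2.4  4.7] w 14.6
-60 t 36.2 Tz 0.041 F [-4.5 -3.2  4.7] w 14.6
-65 t 36.5 Tz 0.012 F [-4.7 -2.1  5.2] w 14.5
-70 t 36.8 Tz 0.032 F [-4.2 -2.8  5.3] w 14.6
-75 t 37.2 Tz 0.025 F [-5.3 -2.9  4.8] w 14.5
-80 t 37.5 Tz 0.052 F [-5.4 -3.2  5.2] w 15.0
-85 t 37.8 Tz 0.028 F [-5.2 -2.5  5.3] w 14.9
-90 t 38.2 Tz 0.043 F [-4.6 -2.7  4.7] w 14.9
```

The torque stepped up by 0.11 N·m at about −53°, which is exactly the difference between free turning (0.07) and clutch slip (0.18). It then held flat, so the clutch has given way. My absolute threshold missed it because of an offset, so the knob slipped about 37° further. I'll stop here, release, retreat and check.

```bash
python3 - <<'E'
from h import *
p=list(A(-30,0,0)[:2])
robot.gripper_to(46); robot.servo_line(p+[260],speed=150)
robot.reach([480,300,350],down(20)); st()
cam('scene','scene5.png')
E
python3 crop.py scene5.png 250 180 158 118 5 s5.png
```

```text
t 40.83 tcp [480.3 299.6 349.2] F [-0.2 -0.5 -0.2] T [-0.   -0.07  0.02] w 46.3 j6 8.4
```

View pics/s5.png

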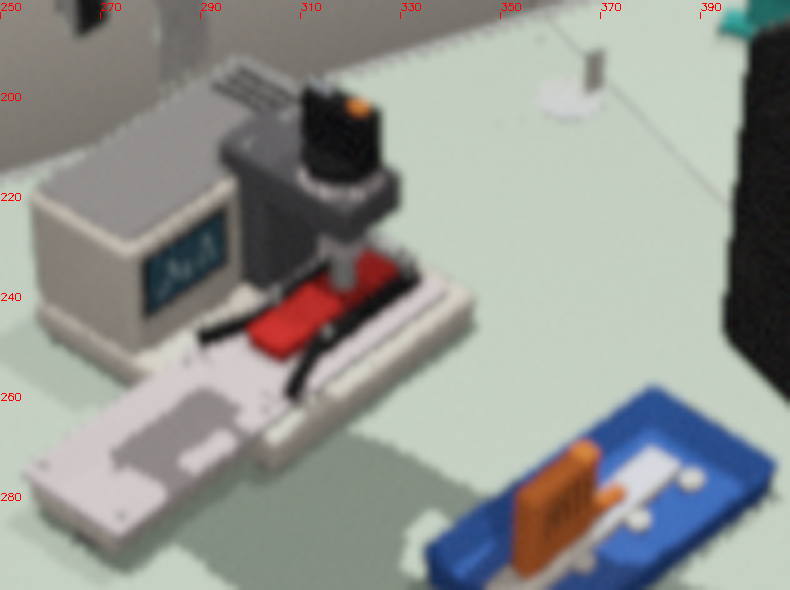

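Run:
```python
from h import *
c=cam('scene')
for r in (-10,-90):
    a=np.radians(r); print(r,proj(c,A(-30+12*np.cos(a),12*np.sin(a),164)).round(1))
b=c['pixels'].astype(int); m=np.zeros(b.shape[:2],bool); m[192:210,310:332]=((b[...,2]>140)&(b[...,2]-b[...,0]>80))[192:210,310:332]
print('dot',np.argwhere(m)[:,::-1].mean(0))
print('bar tail top',proj(c,[A(-90,-12,46),A(-90,12,46)]).round(1))
robot.sign_off()
```

```text
-10 [[321.7 197.6]]
-90 [[321.6 201.4]]
dot [321.33333333 200.88888889]
bar tail top [[305.9 250.2]
 [298.9 246. ]]
the job is handed in; nothing more can be done
```

The red bar is loaded against the steel stop and clamped, and the job was handed in at about 41 s of the 72 s allowed; no verdict was reported.

- **Feeding the bar:** I laid the bar on the loading bed in line with the channel and fed it in with the push stick. The force then rose sharply to 14 N with the stick at a standstill. The end point was 2 mm past nominal, which is within my grasp and calibration error.
- **Push stick:** it is back flat in its tray. I pressed it down with about 21 N for a moment when setting it down.
- **Knob:** I turned it clockwise about 80°. The torque stepped up by 0.11 N·m after about 43°, which matches the clutch giving way, and then stayed level.
- **Last checks:** the final picture shows the bar in the channel with the anvil on it and the stick in the tray. The knob's orange mark is within a pixel of where an 80° turn puts it. The white bar had not moved in the picture taken just before the knob work; the last close-up did not include it.

**What fell short:** the torque reading had an offset, so my stop threshold never triggered. The knob therefore slipped about 37° past the clutch point, further than the prompt stop you asked for. I did not turn it back, so the clamp stays tight.

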